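# Take the sugar measure off its safety hook

### The job

At the candy-floss stall, take the metal sugar measure off its safety hook: press it back against the red sprung keeper until its tongue is out from under the hook's noses, keep the keeper pressed while you lift the measure, and bring it out of the hook without forcing anything. Then set the measure down gently, upright and with its whole base on the round white tray with the blue rim, and let go. Leave the three sugar jars where they are.

Things in the scene. Friction and masses are not known exactly. Their poses are not given: they have to be found in the camera images.
- stand: Fixed hook stand, blue foot and head, steel post. Origin on the table under the hook's mouth; local +x runs level from the mouth to the post (INWARD), -x to the hook's open end (OUTWARD). Foot 200 x 130 x 12 mm; post 85 mm inward; top of head 205 mm above the table. The head (prongs, noses, keeper) is clamped up to 10 mm inward or outward of nominal, unmeasured: feel for it.
- hook_mouth (a point): Nominal middle of the hook's mouth, between the prongs at the level of their tops, 165 mm above the table; axes as the stand's. Two level prongs 8 mm wide, 18 mm apart, open at the outer end (62 mm outward), where each turns up and back inward as a yellow nose: undersides 12 mm, tops 18 mm above the prong tops, tips nominally 25 mm outward of this point. Hook and keeper bear at most 18 N.
- keeper (a joint): Red sprung keeper: m pressed inward; 0 at rest, hard stop 0.010. Spring 2.5 N at first touch plus 0.5 N per mm (7.5 N at the stop). Its pad, 16 mm wide, 182 to 200 mm above the table, is inward of the measure's grip, 0.5 to 20.5 mm from it at the start. With the grip pushed against it the tongue is just clear of the noses at 0.007; press to the stop (8 to 12 N) and keep it there while lifting.
- measure_grip (a point): Middle of the black grip of the loose metal sugar measure (0.18 to 0.35 kg), to be grasped from above. Grip: upright block 26 x 26 mm, from 36 mm below to 28 mm above this point. Below it come a 6 mm plate (underside 42 mm below this point) that rests on the prongs, a 10 mm rod, and a cup 60 mm across, 50 mm tall, its base 162 mm below this point. Axes as the stand's to 2 degrees at the start.
- measure_tongue (a point): End of the measure's tongue, at mid-thickness: the plate, 44 mm wide, reaches 43 mm outward from the axis and lies under the noses; inward it reaches 9 mm (the grip 13 mm). To free it: pushed inward, lift 22 to 50 mm (plate above the noses, cup still below the prongs), then outward with the rod between the prongs until its axis is 110 mm outward of hook_mouth; only there may it rise further.
- measure_base (a point): Centre of the underside of the measure's flat-based cup, 45 mm above the table while hung; local z up.
- tray_top (a point): Centre of the upper face of the round white tray with a blue rim, flat, 124 mm across, 8 mm tall, fixed on the table.
- jar_green: Closed jar of green sugar, 64 mm across, 95 mm tall, loose; origin at the centre of its underside. A bystander.
- jar_orange: The same with orange sugar. A bystander.
- jar_red: The same with red sugar. A bystander.

How it is judged (in metres and radians):
On the way, in this order (a step that is already met when the one before it is completed fails the run):
1. the keeper is pressed back at least 6 mm with the measure still hung in the hook (value of joint keeper above 0.006 m and height (world z) of measure_base below 0.057 m), for 0.1 s.
2. the measure is lifted off and out of the hook (height (world z) of measure_base above 0.055 m and horizontal distance between measure_base and stand above 0.08 m and contact force between measure and stand below 0.1 N), for 0.1 s.
At the end, for the whole second after the job is handed in: The measure stands upright (within 5 degrees) and still with its whole base on the tray (centres within 32 mm), released, the hook empty and its keeper sprung back (horizontal distance between measure_base and tray_top below 0.032 m and z of measure_base in the frame of tray_top between -0.004 and 0.004 m and angle between measure_base's own z axis and vertical below 0.08 rad and linear speed of measure below 0.02 m/s and value of joint keeper below 0.002 m); the robot touches nothing.
It fails at once if the hook, its noses or its keeper feel more than 18 N from the measure (contact force between measure and stand above 18 N).
It fails at once if the hook is pushed by the gripper with more than 18 N (contact force between the fingers and stand above 18 N).
It fails at once if the measure is dropped or banged onto the tray (it comes down on it at more than 0.22 m/s) (z of measure_base in the frame of tray_top below 0.012 m and horizontal distance between measure_base and tray_top below 0.06 m and linear speed of measure above 0.22 m/s).
It fails at once if a jar is moved more than 15 mm (distance of any of jar_green, jar_orange, jar_red from where it was at the start of the episode above 0.015 m).
It also fails if it takes over 54 s, if anything falls off the work surface, if the arm or the gripper's body presses on something with over 40 N, if the wrist force passes 120 N, or if a joint passes its speed limit or range.

### The arm

A 6-joint arm with a two-finger parallel gripper is mounted at the origin on the work surface. World frame = base frame: x ahead of the robot, y to its left, z up, the work surface at z = 0. Lengths are in mm, angles in rad, forces in N, time in s.
With the tool pointing down it reaches from about 375 to 975 mm from the base axis. Payload 3.8 kg.
Tool frame: the origin (TCP) lies at the very end of the fingers, on their centre line; the grasp point (between the pads) lies 19 mm behind it (arm.grip_depth is the distance from the TCP to the grasp point, in mm); z points along the fingers, y is the line along which they close (so a half turn about z gives the same grasp; the last joint's range is limited). The gripper opens to 88 mm and grips with 3 to 60 N. Pads are 18 mm wide; open, the fingers measure 123 mm over their backs; the gripper's body (75 mm by 187 mm) begins 45 mm behind the grasp point.
Start: joints at [-1.269, 0.264, 1.604, -0, 1.274, -0.037], TCP at [224.334, -636.625, 213.406] pointing down, gripper open.
Joint ranges: [-2.63, 2.63], [-0.94, 2.18], [0.31, 2.57], [-1.31, 4.45], [0, 2.66], [-2.55, 2.55]. Speed limits (rad/s): [2.57, 2.57, 3.14, 3.14, 3.14, 3.14].

### API

Orientations are given as a unit quaternion [x, y, z, w].
In Python, from bench import arm gives the robot as it stands.
- The arm moves only by the tool move_arm, never from a script. Its argument "deltas" is text: rows parted by semicolons, each of 4 numbers parted by spaces: the shift along the tool's x, y, z in mm, then the turn about the tool's z in degrees. A call has 1 to 20 rows; each row is the pose to reach, as a shift and turn from the pose commanded when the call began, along the tool's axes at that moment; what a row does not reach only later rows make up. A row lasts 1/8 s, in which the tool goes at most 62.5 mm and 10.7 degrees, less where a joint would pass 70% of its speed; a pose out of reach is approached as far as the arm can. A call with a gripper value outside its range is refused whole. "jaw" is the gripper's target within -1 to 1 (fully open at 1, half-way at 0, shut at -1), set as the call begins (left out, the last holds). The fingers move at their own pace and stop on an object; "force" is the grip in N (left out, the last holds). Time passes only in rows, so rows that repeat a pose let the fingers close. It gives the time, the measured TCP pose, the force, the opening and the grip force at its end, in the units of the state.
- arm.sense(): the state, without advancing time (a new reading comes with each control period).
- arm.snapshot(name): name is "scene" or "top" or "wrist"; returns a dict with "color" (384x512x3 uint8, red, green, blue), "depth" (384x512 float32, mm along the optical axis (not along the pixel's ray), 0 where there is no reading), "mtx" (3x3 intrinsics, pixels), "R" (3x3) and "t" (3): a world point X has camera coordinates R X + t. Camera axes: x right, y down, z forward; pixel columns grow to the right and rows downward; lengths in mm; the calibration is good to about 2 mm. The wrist camera is an equidistant fisheye: a pixel r from the principal point sees the ray r / f radians off the axis. A picture is of the moment at which its call begins.
- arm.job_done(): hands the job in; it is judged then, once.
Trained networks look in the newest picture that a camera, given by its name, has taken for a name from the list of things; names that differ only in an ending like _2 or _b are one class to them, and where a whole thing is asked for, a point or a joint stands for the part that bears it (a point fixed in the world has none). Each returns a list of dicts, best first, with "score" (0 to 1); they miss things now and then, are a little off and sometimes report something else, mostly with a low value. They report only what shows in the picture. A call takes as long as a camera call.
- arm.boxes_of(camera, label): "point" ([x, y, z] in mm, in the coordinates of the camera as it stood for that picture, good to about 4 mm: the middle of the surface that is visible of it).
- arm.trace(camera, label): "pixels" (384x512 bool, what is visible of it).
The state is a dict: "time_s": time; "joints": joint angles; "qd": joint speeds; "joint_efforts": joint torques, N m; "position": TCP position; "tool_rot": TCP orientation; "ft_force": force on the tool from outside, world axes, zero at the start; "wrist_torque": the same for the moment, N m; "grip_width": finger opening in mm; "finger_force": force on a finger pad.
Only numpy, scipy, OpenCV 4.12 (cv2) and the standard library are available. Lean on these libraries where they do the work, as an engineer would, in place of code of your own. Each camera call takes 0.05 s, during which the arm holds its last target. There are 200 camera calls.

## Working session

There is one attempt and no reset: what is moved stays moved. The work goes in short steps, Python scripts to look and compute and a tool call to move; the robot and the scene stay as the last step left them, time stands still between calls to the robot, and variables do not carry over. Pictures are saved under pics/ and viewed, at most 10 in all, crops included, and the job is handed in when it is done.

Besides the shell and the picture viewer there is one more tool, called after "Emit:" in YAML: its name, and indented under it one key for each argument. move_arm: Moves the arm, as the interface text tells. Its arguments: {"type":"object","properties":{"deltas":{"type":"string"},"jaw":{"type":"number"},"force":{"type":"number"}},"required":["deltas"]}

```bash
mkdir -p pics; cat > h.py <<'E'
import numpy as np, cv2
from bench import arm
from scipy.spatial.transform import Rotation as Ro
def cloud(s):
    d=s["depth"];v,u=np.indices(d.shape);K=s["mtx"]
    P=np.dstack([(u-K[0,2])/K[0,0]*d,(v-K[1,2])/K[1,1]*d,d])
    return (P-s["t"])@s["R"]
def save(s,n): cv2.imwrite(f"pics/{n}.png",s["color"][:,:,::-1])
E
python3 - <<'E'
from h import *
print(arm.sense())
ims=[]
for c in("scene","top"):
    s=arm.snapshot(c); ims.append(s["color"]); W=cloud(s); np.savez(f"{c}.npz",**s)
    print(c,s["t"]@-s["R"])
    for l in("stand","measure_grip","keeper","tray_top","jar_green","jar_orange","jar_red"):
        for b in arm.boxes_of(c,l)[:2]: print(l,round(b["score"],2),((np.array(b["point"])-s["t"])@s["R"]).round())
cv2.imwrite("pics/a.png",cv2.resize(np.hstack(ims)[:,:,::-1],(800,300)))
E
```

```text
{'time_s': 0.0, 'joints': array([-1.26890302e+00,  2.64752338e-01,  1.60533347e+00, -1.91280060e-05,
        1.27368989e+00, -3.68957792e-02]), 'qd': array([ 0.00104989, -0.0005554 ,  0.00170392, -0.00012401,  0.00035614,
       -0.00154825]), 'joint_efforts': array([ 5.59684067e-04, -5.02109921e+01, -3.56872416e+01,  7.28177698e-02,
        2.94556946e-02, -1.74254474e-04]), 'position': array([ 224.10580598, -635.92092373,  212.1104943 ]), 'tool_rot': array([ 9.85685958e-01,  1.68588260e-01, -1.53264066e-04, -1.08074511e-03]), 'ft_force': array([ 0.27672615, -0.28323709,  0.14367578]), 'wrist_torque': array([ 0.01739113, -0.00793591,  0.00924819]), 'finger_force': 0.0, 'grip_width': 88.04444448705321}
scene [1119.96860746  346.68524404  743.759642  ]
stand 0.81 [ 522. -286.   15.]
measure_grip 0.76 [ 524. -226.  110.]
keeper 0.59 [ 515. -277.  196.]
tray_top 0.67 [563. 135.   8.]
tray_top 0.47 [ 526. -228.  113.]
jar_green 0.93 [718.  68.  71.]
jar_red 0.64 [714. 330.  77.]
jar_red 0.45 [ 524. -230.  113.]
top [421.58990942  35.64618207 950.98379267]
stand 0.93 [ 498. -284.   13.]
measure_grip 0.57 [ 512. -233.  164.]
keeper 0.63 [ 508. -230.  172.]
tray_top 0.81 [556. 133.   6.]
tray_top 0.55 [ 497. -284.   13.]
jar_green 0.95 [697.  59.  94.]
jar_orange 0.84 [696. 189.  93.]
jar_orange 0.27 [ 510. -278.  196.]
jar_red 0.88 [682. 318.  90.]
```

View pics/a.png

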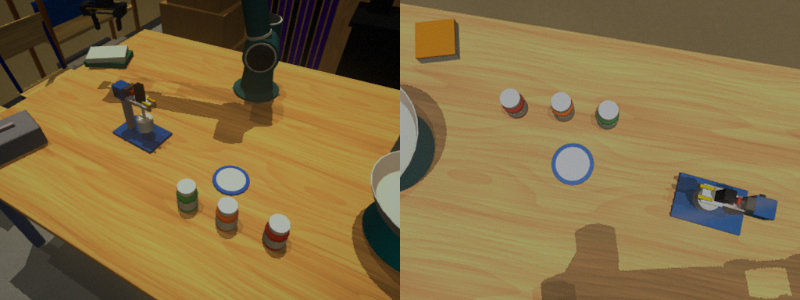

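```bash
python3 - <<'E'
from h import *
for c in("top","scene"):
    s=dict(np.load(c+".npz"));W=cloud(s);C=s["color"].astype(int)
    near=(W[...,0]>380)&(W[...,0]<640)&(W[...,1]>-420)&(W[...,1]<-130)&(s["depth"]>0)
    z=W[...,2]
    if c=="top":
        blue=near&(C[...,2]>C[...,0]+30)&(z<30)
        p=W[near&(z>6)&(z<20)&blue][:,:2].astype(np.float32); r=cv2.minAreaRect(p);print("foot",r)
    m=near&(z>218)&(z<245);p=W[m];print(c,"grip top",len(p),p.mean(0).round(1),np.percentile(p,[3,97],axis=0).round(1), cv2.minAreaRect(p[:,:2].astype(np.float32)))
    y=near&(C[...,0]>150)&(C[...,1]>130)&(C[...,2]<80)&(z>150);p=W[y];print("yellow",len(p),p.mean(0).round(1),np.percentile(p,[3,97],axis=0).round(1))
    rd=near&(C[...,0]>100)&(C[...,1]<60)&(C[...,2]<60)&(z>150);p=W[rd];print("red",len(p),p.mean(0).round(1) if len(p) else 0)
    hd=near&(C[...,2]>C[...,0]+20)&(z>190)&(z<212);p=W[hd];print("head",len(p),p.mean(0).round(1),cv2.minAreaRect(p[:,:2].astype(np.float32)))
    t=(abs(W[...,0]-556)<90)&(abs(W[...,1]-133)<90)&(z>4)&(z<14)&(s["depth"]>0)
    p=W[t][:,:2].astype(np.float32);print("tray",cv2.minEnclosingCircle(p),p.mean(0))
s=dict(np.load("top.npz"))
def uv(X): q=s["mtx"]@(s["R"]@np.array(X)+s["t"]);return (q[:2]/q[2]).astype(int)
u,v=uv([510,-250,190]);a=s["color"][v-45:v+45,u-60:u+60]
s=dict(np.load("scene.npz"));u,v=uv([515,-250,150]);b=s["color"][max(0,v-45):max(0,v-45)+90,u-60:u+60]
cv2.imwrite("pics/b.png",cv2.resize(np.hstack([a,b])[:,:,::-1],(800,300),interpolation=cv2.INTER_CUBIC))
E
```

```text
foot ((511.4737854003906, -272.14373779296875), (197.3304443359375, 128.328857421875), 84.38558197021484)
top grip top 294 [ 513.5 -240.9  232.8] [[ 501.4 -254.4  220.3]
 [ 526.2 -229.9  237. ]] ((514.0986938476562, -242.90719604492188), (26.989856719970703, 25.717605590820312), 85.71846771240234)
yellow 108 [ 518.  -206.   182.8] [[ 502.  -221.   180.3]
 [ 533.9 -191.2  185.1]]
red 34 [ 511.2 -276.9  199.1]
head 714 [ 503.6 -333.6  204.5] ((504.47882080078125, -333.85858154296875), (48.722015380859375, 46.758541107177734), 82.60881042480469)
tray ((546.9609375, 137.9258575439453), 108.1334228515625) [553.6407  131.58414]
scene grip top 127 [ 519.5 -236.3  229.7] [[ 504.6 -251.8  218.7]
 [ 529.6 -226.3  236. ]] ((515.8081665039062, -239.0063934326172), (26.802852630615234, 27.746145248413086), 84.35298156738281)
yellow 24 [ 520.4 -201.7  183. ] [[ 504.3 -216.6  180.8]
 [ 535.9 -190.2  184.4]]
red 9 [ 515.7 -274.4  200. ]
head 152 [ 509.8 -330.4  204.8] ((507.9639892578125, -330.7921142578125), (47.57505416870117, 43.33729553222656), 83.5327377319336)
tray ((562.922119140625, 133.651123046875), 111.9972152709961) [559.31305 136.8618 ]
```

View pics/b.png

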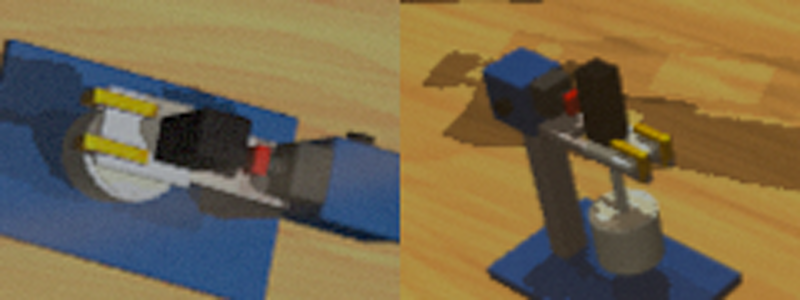

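Emit:
move_arm:
  deltas: "0 0 -40 0; 20 -14 -77 -4; 60 -42 -77 -10; 105 -72 -77 -18; 150 -102 -77 -26; 195 -133 -77 -34; 240 -164 -77 -42; 285 -194 -77 -50; 325 -222 -77 -57; 360 -246 -77 -62; 390 -266 -77 -65; 405 -276 -77 -65; 405 -276 -77 -65; 405 -276 -77 -65"
  jaw: 1

```text
time_s: 2.55
position: [514.0, -242.6, 290.4]
tool_rot: [0.741, 0.671, -0.0, 0.0]
ft_force: [0.2, 0.1, -0.2]
grip_width: 88.3
finger_force: 0.0
```

```bash
python3 - <<'E'
from h import *
q=arm.sense();print(q["time_s"],q["position"],Ro.from_quat(q["tool_rot"]).as_matrix().round(3),q["joints"].round(2))
s=arm.snapshot("wrist");save(s,"w");np.savez("w.npz",**s);print(s["mtx"],s["R"],s["t"])
s=dict(np.load("top.npz"));W=cloud(s);C=s["color"].astype(int)
n=(abs(W[...,0]-556)<90)&(abs(W[...,1]-133)<90)&(s["depth"]>0)
b=n&(C[...,2]>C[...,0]+20)
b[W[...,2]>30]=0
p=W[b][:,:2].astype(np.float32);print(len(p),cv2.fitEllipse(cv2.convexHull(p)),cv2.minEnclosingCircle(p))
E
```

```text
2.55 [ 514.03093023 -242.63542782  290.363283  ] [[ 0.099  0.995 -0.   ]
 [ 0.995 -0.099 -0.001]
 [-0.001 -0.    -1.   ]] [-0.48  0.02  1.74 -0.    1.38 -0.39]
[[297.31863964   0.         248.8845679 ]
 [  0.         297.31863964 191.15867341]
 [  0.           0.           1.        ]] [[ 9.95164998e-01 -9.82169442e-02  2.40307208e-04]
 [-9.34312938e-02 -9.45915170e-01  3.10668771e-01]
 [-3.02856271e-02 -3.09189139e-01 -9.50518204e-01]] [-535.79210874 -248.72657317  405.41513685]
796 ((555.8284912109375, 133.1622772216797), (121.64781951904297, 124.1605224609375), 141.60572814941406) ((555.9594116210938, 133.4429931640625), 62.241355895996094)
```

View pics/w.png

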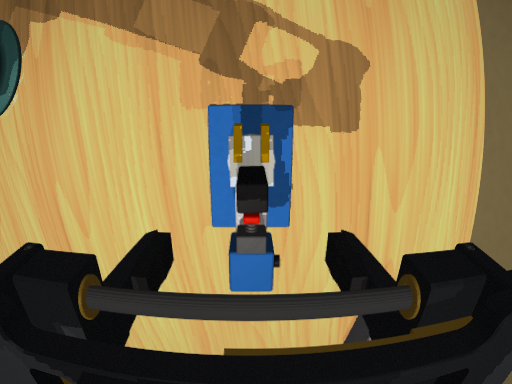

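```bash
python3 - <<'E'
from h import *
s=dict(np.load("w.npz"));K=s["mtx"];d=s["depth"];C=s["color"].astype(int)
v,u=np.indices(d.shape);a=(u-K[0,2])/K[0,0];b=(v-K[1,2])/K[1,1];r=np.hypot(a,b)+1e-9;k=np.tan(r)/r
W=(np.dstack([a*k*d,b*k*d,d])-s["t"])@s["R"]
o=np.array([514.,-242.6,0]);M=np.array([[.098,.995,0],[.995,-.098,0],[0,0,1]])
L=(W-o)@M.T   # outward, toolY, z
m=(u>200)&(u<300)&(v>90)&(v<295)&(d>0);z=W[...,2]
def st(n,q):
    p=L[q];print(n,len(p),p.mean(0).round(1),np.percentile(p,[2,98],axis=0).round(1).tolist())
mm=m&(z>226)&(z<242);st("griptop",mm);print(cv2.minAreaRect(L[mm][:,:2].astype(np.float32)))
st("yellow",m&(C[...,0]>C[...,2]+60)&(C[...,1]>80)&(z>165)&(z<200))
st("red",m&(C[...,0]>120)&(C[...,1]<60)&(z>165)&(z<215))
hd=m&(z>200)&(z<210)&(C[...,2]>C[...,0]+20);st("head",hd)
E
```

```text
griptop 1035 [  1.5   2.5 235.6] [[-12.0, -10.0, 228.3], [12.9, 15.0, 237.3]]
((0.033580780029296875, 2.5301246643066406), (25.569414138793945, 26.242656707763672), 89.8374252319336)
yellow 595 [ 33.8   2.9 184. ] [[18.6, -13.7, 182.4], [53.4, 18.7, 185.7]]
red 113 [-34.5   2.3 200.1] [[-45.6, -5.3, 174.6], [-31.2, 10.9, 202.5]]
head 1676 [-89.8   2.4 205.9] [[-113.4, -19.2, 203.6], [-67.9, 24.0, 207.3]]
```

Emit:
move_arm:
  deltas: "0 2.5 20 0; 0 2.5 45 0; 0 2.5 70 0; 0 2.5 90 0; 0 2.5 102 0; 0 2.5 108 0; 0 2.5 108 0; 0 2.5 108 0"

```text
time_s: 3.6
position: [517.7, -242.2, 183.4]
tool_rot: [0.741, 0.672, 0.0, 0.001]
ft_force: [-0.1, 0.9, 0.2]
grip_width: 87.8
finger_force: 0.0
```

Emit:
move_arm:
  deltas: "0 0 0 0; 0 0 0 0; 0 0 0 0; 0 0 0 0; 0 0 0 0; 0 0 0 0; 0 0 0 0; 0 0 0 0; 0 0 0 0; 0 0 0 0; 0 0 0 0; 0 0 0 0"
  jaw: -1
  force: 40

```text
time_s: 5.1
position: [516.9, -241.9, 182.4]
tool_rot: [0.741, 0.672, -0.0, -0.0]
ft_force: [-2.5, 0.2, 0.7]
grip_width: 25.9
finger_force: 39.9
```

Emit:
move_arm:
  deltas: "-3 0 -1.5 0; -6 0 -1.5 0; -9 0 -1.5 0; -12 0 -1.5 0; -14 0 -1.5 0; -14 0 -1.5 0; -14 0 -1.5 0"

```text
time_s: 5.98
position: [515.7, -255.8, 183.9]
tool_rot: [0.741, 0.672, 0.0, -0.0]
ft_force: [0.6, 0.7, -2.6]
grip_width: 25.8
finger_force: 39.9
```

Emit:
move_arm:
  deltas: "-1 0 0 0; -2 0 0 0; -3 0 0 0; -4 0 0 0; -4 0 0 0; -4 0 0 0"

```text
time_s: 6.72
position: [515.3, -259.6, 183.9]
tool_rot: [0.741, 0.672, 0.0, -0.0]
ft_force: [0.2, 1.9, -2.2]
grip_width: 25.7
finger_force: 39.9
```

Emit:
move_arm:
  deltas: "-1 0 0 0; -2 0 0 0; -3 0 0 0; -3 0 0 0; -3 0 0 0"

```text
time_s: 7.35
position: [515.1, -262.7, 183.9]
tool_rot: [0.741, 0.672, 0.0, -0.0]
ft_force: [0.4, 3.1, -2.0]
grip_width: 25.7
finger_force: 39.9
```

Emit:
move_arm:
  deltas: "-1 0 0 0; -2 0 0 0; -3 0 0 0; -3 0 0 0; -3 0 0 0"

```text
time_s: 7.98
position: [514.8, -265.5, 183.9]
tool_rot: [0.741, 0.672, 0.0, -0.0]
ft_force: [0.9, 4.7, -0.9]
grip_width: 25.5
finger_force: 39.9
```

Emit:
move_arm:
  deltas: "-1 0 0 0; -2 0 0 0; -3 0 0 0; -4 0 0 0; -4 0 0 0; -4 0 0 0"

```text
time_s: 8.72
position: [514.4, -268.9, 183.9]
tool_rot: [0.741, 0.672, 0.001, -0.001]
ft_force: [0.5, 7.1, -1.2]
grip_width: 25.6
finger_force: 39.9
```

Emit:
move_arm:
  deltas: "-0.5 0 0 0; -1 0 0 0; -1 0 0 0; -1 0 0 0"

```text
time_s: 9.22
position: [514.4, -269.7, 183.9]
tool_rot: [0.741, 0.672, 0.001, -0.001]
ft_force: [0.5, 7.5, -0.4]
grip_width: 25.5
finger_force: 39.9
```

Emit:
move_arm:
  deltas: "-0.5 0 0 0; -1 0 0 0; -1 0 0 0; -1 0 0 0"

```text
time_s: 9.72
position: [514.3, -269.9, 183.9]
tool_rot: [0.741, 0.672, 0.001, -0.001]
ft_force: [0.9, 8.9, 0.3]
grip_width: 25.7
finger_force: 39.9
```

Emit:
move_arm:
  deltas: "-0.5 0 0 0; -0.5 0 0 0; -0.5 0 -2 0; -0.5 0 -4 0; -0.5 0 -4 0"

```text
time_s: 10.35
position: [513.5, -269.8, 186.0]
tool_rot: [0.741, 0.672, 0.001, -0.003]
ft_force: [2.9, 8.7, -5.6]
grip_width: 25.8
finger_force: 39.9
```

Emit:
move_arm:
  deltas: "0 0 -1 0; 0 0 -2 0; 0 0 -2 0"

```text
time_s: 10.72
position: [513.1, -269.8, 187.6]
tool_rot: [0.741, 0.672, 0.001, -0.003]
ft_force: [2.2, 8.4, -6.8]
grip_width: 25.9
finger_force: 39.9
```

Emit:
move_arm:
  deltas: "0 0 -1 0; 0 0 -2 0; 0 0 -3 0; 0 0 -3 0"

```text
time_s: 11.22
position: [512.8, -269.9, 190.5]
tool_rot: [0.741, 0.672, 0.0, -0.003]
ft_force: [1.4, 9.5, -7.3]
grip_width: 25.6
finger_force: 39.9
```

Emit:
move_arm:
  deltas: "0 0 -2 0; 0 0 -4 0; 0 0 -6 0; 0 0 -8 0; 0 0 -8 0"

```text
time_s: 11.85
position: [512.8, -270.1, 198.8]
tool_rot: [0.741, 0.672, 0.0, -0.003]
ft_force: [0.3, 8.1, -7.4]
grip_width: 25.5
finger_force: 39.9
```

Emit:
move_arm:
  deltas: "0 0 -2 0; 0 0 -4 0; 0 0 -6 0; 0 0 -8 0; 0 0 -10 0; 0 0 -10 0"

```text
time_s: 12.6
position: [512.9, -270.3, 209.0]
tool_rot: [0.741, 0.672, 0.0, -0.003]
ft_force: [0.9, 8.3, -4.7]
grip_width: 26.0
finger_force: 39.9
```

```bash
python3 - <<'E'
from h import *
s=arm.snapshot("scene");np.savez("s2.npz",**s)
q=s["mtx"]@(s["R"]@np.array([513,-260,160])+s["t"]);u,v=(q[:2]/q[2]).astype(int)
cv2.imwrite("pics/c.png",cv2.resize(s["color"][v-50:v+60,u-70:u+70][:,:,::-1],(700,550),interpolation=cv2.INTER_CUBIC))
s0=dict(np.load("scene.npz"))
for n,t in(("old",s0),("new",s)):
    W=cloud(t);C=t["color"].astype(int)
    m=(abs(W[...,0]-525)<50)&(W[...,1]>-300)&(W[...,1]<-190)&(W[...,2]>20)&(W[...,2]<160)&(t["depth"]>0)
    gray=C.max(2)-C.min(2)<45
    p=W[m&gray&(W[...,0]>500)];z=p[:,2];print(n,len(p),np.histogram(z,bins=range(20,165,8))[0],p[(z>50)&(z<110)].mean(0))
E
```

```text
old 488 [  0   0   0  24  45  38  46  41  48 173   8   7  10   6   8   1   4  29] [ 528.27645195 -230.2026908    82.38035741]
new 464 [  0   0   0   0   0   0  12  40  46  43  48  40 163  18   6   0   5  43] [ 529.13619303 -250.17525203   91.99010054]
```

View pics/c.png

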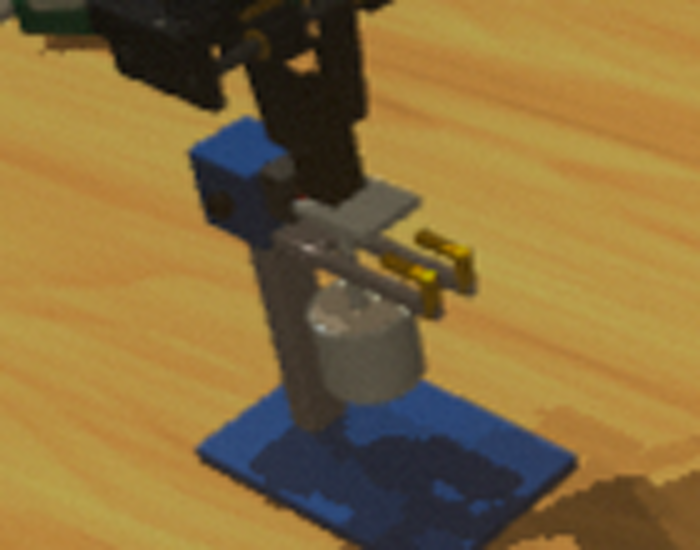

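Emit:
move_arm:
  deltas: "2 0.5 0 0; 5 0.8 0 0; 9 0.8 -2 0; 13 0.8 -3 0; 17 0.8 -4 0; 21 0.8 -4 0; 25 0.8 -4 0; 25 0.8 -4 0; 25 0.8 -4 0"

```text
time_s: 13.78
position: [517.3, -247.5, 214.9]
tool_rot: [0.741, 0.672, -0.0, 0.0]
ft_force: [0.5, 0.7, -2.9]
grip_width: 25.8
finger_force: 39.9
```

Emit:
move_arm:
  deltas: "4 -0.4 0 0; 9 -0.8 0 0; 15 -0.8 0 0; 21 -0.8 0 0; 27 -0.8 0 0; 33 -0.8 0 0; 39 -0.8 0 0; 45 -0.8 0 0; 50 -0.8 0 0; 50 -0.8 0 0"

```text
time_s: 15.02
position: [521.5, -197.3, 214.9]
tool_rot: [0.741, 0.672, -0.0, -0.0]
ft_force: [0.1, 1.1, -3.4]
grip_width: 25.3
finger_force: 39.9
```

Emit:
move_arm:
  deltas: "4 0 0 0; 10 0 0 0; 17 0 0 0; 24 0 0 0; 31 0 0 0; 38 0 0 0; 45 0 0 0; 52 0 0 0; 60 0 0 0; 68 0 0 0; 75 0 0 0; 80 0 0 0; 80 0 0 0; 80 0 0 0"

```text
time_s: 16.77
position: [529.2, -118.2, 214.9]
tool_rot: [0.741, 0.672, -0.0, 0.0]
ft_force: [1.3, 0.8, -2.6]
grip_width: 25.7
finger_force: 39.9
```

```bash
python3 - <<'E'
from h import *
q=arm.sense();print(q["time_s"],q["position"],q["ft_force"])
for c in("scene","top"):
    s=arm.snapshot(c);save(s,"d"+c);W=cloud(s);C=s["color"].astype(int);P=W
    x,y,z=W[...,0],W[...,1],W[...,2]
    m=(abs(x-528)<55)&(abs(y+123)<60)&(z>40)&(z<140)&(s["depth"]>0);p=W[m]
    print(c,len(p),np.percentile(p,[2,50,98],axis=0).round(1).tolist())
E
```

```text
16.775 [ 529.20049839 -118.16561598  214.91375055] [ 1.25867068  0.82208352 -2.59605882]
scene 529 [[503.8, -141.0, 81.9], [541.5, -106.0, 122.8], [557.8, -86.9, 131.1]]
top 186 [[497.1, -124.5, 82.0], [506.0, -105.4, 125.6], [529.0, -90.1, 130.3]]
```

View pics/dscene.png

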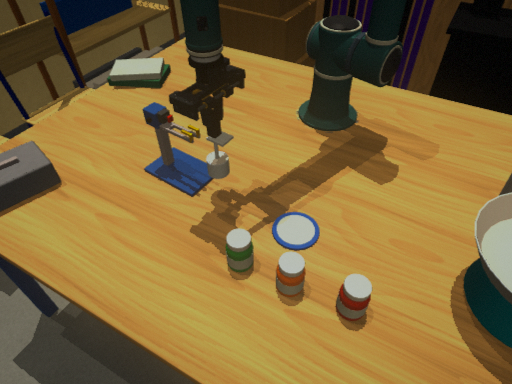

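Emit:
move_arm:
  deltas: "8 0 0 0; 22 0 0 0; 42 0 0 0; 66 1 0 0; 92 1 0 0; 118 1 0 0; 144 1 0 0; 170 2 0 0; 194 2 0 0; 215 2 0 0; 232 2 0 0; 244 2 0 0; 250 2 0 0; 252 2 0 0; 252 2 0 0; 252 2 0 0"

```text
time_s: 18.88
position: [555.7, 132.0, 214.9]
tool_rot: [0.741, 0.672, -0.0, 0.0]
ft_force: [0.8, -0.1, -3.1]
grip_width: 25.6
finger_force: 39.9
```

Emit:
move_arm:
  deltas: "0 0 5 0; 0 0 13 0; 0 0 22 0; 0 0 31 0; 0 0 40 0; 0 0 47 0; 0 0 52 0; 0 0 54 0; 0 0 54 0; 0 0 54 0"

```text
time_s: 20.12
position: [556.0, 132.6, 161.3]
tool_rot: [0.741, 0.672, 0.0, 0.0]
ft_force: [0.1, 0.3, -2.9]
grip_width: 25.9
finger_force: 39.9
```

```bash
python3 - <<'E'
from h import *
q=arm.sense();print(q["time_s"],q["position"],q["ft_force"])
a=arm.snapshot("scene");b=arm.snapshot("top")
I=[]
for s in(a,b):
    k=s["mtx"]@(s["R"]@np.array([556,133,50])+s["t"]);u,v=(k[:2]/k[2]).astype(int)
    I.append(cv2.resize(s["color"][v-60:v+60,u-60:u+60],(400,400),interpolation=cv2.INTER_CUBIC))
    W=cloud(s);x,y,z=W[...,0],W[...,1],W[...,2];m=(abs(x-556)<45)&(abs(y-133)<50)&(z>14)&(z<80)&(s["depth"]>0);p=W[m];print(len(p),np.percentile(p,[1,50,99],axis=0).round(1).tolist())
cv2.imwrite("pics/e.png",np.hstack(I)[:,:,::-1])
E
```

```text
20.125 [556.01906015 132.61759901 161.30763479] [ 0.09181278  0.3146551  -2.89805698]
587 [[528.4, 107.5, 27.9], [570.5, 139.9, 73.0], [585.0, 163.9, 77.4]]
14 [[524.3, 127.4, 30.8], [524.8, 130.1, 69.4], [533.3, 150.5, 75.2]]
```

View pics/e.png

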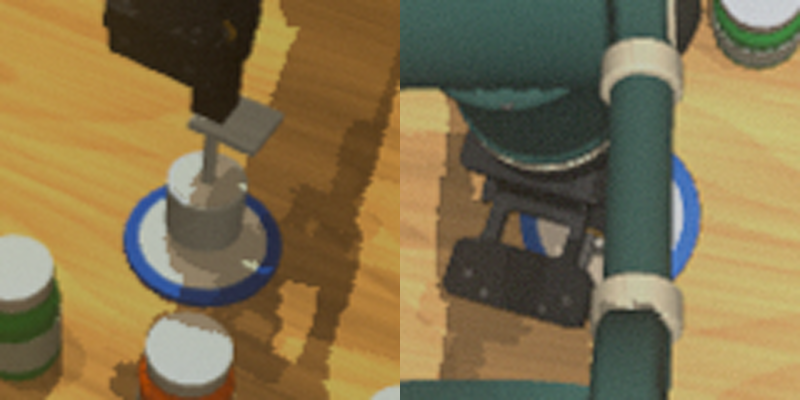

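Emit:
move_arm:
  deltas: "-1 0 3 0; -1 0 6 0; -1 0 9 0; -1 0 11 0; -1 0 12 0; -1 0 12 0; -1 0 12 0"

```text
time_s: 21.1
position: [555.7, 131.6, 149.0]
tool_rot: [0.741, 0.672, 0.0, 0.0]
ft_force: [0.5, 0.1, -3.7]
grip_width: 26.0
finger_force: 39.9
```

Emit:
move_arm:
  deltas: "0 0 0.7 0; 0 0 1.4 0; 0 0 2 0; 0 0 2 0; 0 0 2 0"

```text
time_s: 21.72
position: [555.6, 131.5, 146.9]
tool_rot: [0.741, 0.672, -0.0, -0.0]
ft_force: [-0.5, 0.1, -3.5]
grip_width: 25.5
finger_force: 39.9
```

Emit:
move_arm:
  deltas: "0 0 0.7 0; 0 0 1.4 0; 0 0 2 0; 0 0 2 0"

```text
time_s: 22.22
position: [555.8, 131.6, 145.4]
tool_rot: [0.741, 0.672, 0.0, 0.0]
ft_force: [-1.6, 0.2, 0.7]
grip_width: 25.6
finger_force: 39.9
```

Emit:
move_arm:
  deltas: "0 0 0.2 0; 0 0 0.2 0; 0 0 0.2 0"
  force: 5

```text
time_s: 22.6
position: [556.1, 131.7, 145.4]
tool_rot: [0.741, 0.672, 0.001, 0.0]
ft_force: [-1.5, 0.4, 4.7]
grip_width: 26.3
finger_force: 5.0
```

Emit:
move_arm:
  deltas: "0 0 0 0; 0 0 0 0; 0 0 0 0; 0 0 0 0; 0 0 0 0; 0 0 0 0; 0 0 0 0; 0 0 0 0"
  jaw: 0.7

```text
time_s: 23.6
position: [555.6, 131.5, 144.7]
tool_rot: [0.741, 0.672, 0.0, 0.0]
ft_force: [-0.2, 0.1, 0.5]
grip_width: 74.8
finger_force: 0.0
```

Emit:
move_arm:
  deltas: "0 0 -5 0; 0 0 -15 0; 0 0 -30 0; 0 0 -50 0; 0 0 -75 0; 0 0 -100 0; 0 0 -120 0; 0 0 -140 0; 0 0 -150 0; 0 0 -150 0; 0 0 -150 0"

```text
time_s: 24.98
position: [555.1, 131.5, 293.6]
tool_rot: [0.741, 0.672, -0.001, -0.0]
ft_force: [-0.3, -1.1, -0.3]
grip_width: 75.3
finger_force: 0.0
```

```bash
python3 - <<'E'
from h import *
s=arm.snapshot("scene");save(s,"f");W=cloud(s);x,y,z=W[...,0],W[...,1],W[...,2]
m=(abs(x-556)<50)&(abs(y-133)<50)&(s["depth"]>0)
for a,b in((14,75),(85,125),(125,160)):
    p=W[m&(z>a)&(z<b)];print(a,b,np.percentile(p,[1,50,99],axis=0).round(1).tolist())
E
```

```text
14 75 [[528.2, 106.3, 15.3], [569.2, 138.6, 57.5], [584.6, 162.7, 67.4]]
85 125 [[553.9, 130.0, 85.9], [558.2, 134.8, 95.9], [560.5, 138.0, 106.0]]
125 160 [[535.7, 120.9, 128.9], [565.9, 150.3, 134.8], [580.4, 176.7, 158.7]]
```

View pics/f.png

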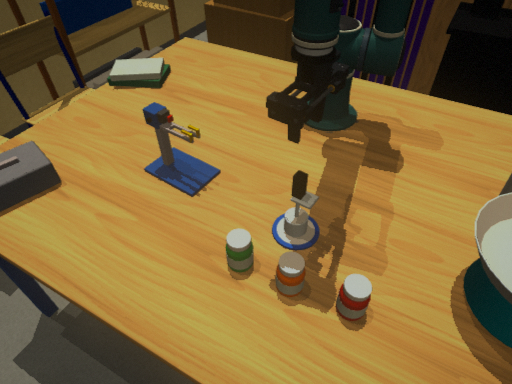

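The measure stands upright at about pixel (297, 222), in the middle of the tray. The hook is empty and the jars have not moved.

```bash
python3 -c "
from bench import arm
print(arm.job_done())"
```

```text
the job is handed in; nothing more can be done
None
```

The measure came off the hook with the keeper pressed to its stop, and it now stands upright and released on the tray, near its centre. The jars look unmoved, and the job is handed in (no verdict was returned).

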